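# Lever open the test meter's back cover and put the pry tool back in the tool row

### The job

Take the blue-handled pry tool, slip its blade into the notch under the yellow-marked edge of the orange meter's back cover and lever the cover up with the blade, swinging it well back past upright so that it stands open; do not touch the cover with the gripper or press the blade on the circuit board inside. Then lay the pry tool flat on the blue mark, the free place in the row of tools on the wooden rack, in line with its neighbours. Leave the other tools and the things on the bench as they are.

Things in the scene. Friction and masses are not known exactly. Their poses are not given: they have to be found in the camera images.
- pry: Pry tool, 160 mm long, 70 g, lying flat on the green mat (mat top at z = 3 mm). Blue box handle 100 x 22 wide x 18 mm high (local x -80 to +20, z 0 to 18), then a steel blade 60 x 20 wide x 3 mm thick (x +20 to +80, z 7.5 to 10.5). Origin: middle of the length, on the handle's underside; x towards the blade tip, y across, z up
- pry_tip (a point): middle of the end edge of the pry tool's blade, at (80, 0, 9) mm in the frame of pry
- pry_grip (a point): good point to grip the pry tool, across the 22 mm width of its handle near the balance point, at (-5, 0, 9) mm in pry
- meter: Orange meter, 170 x 96 x 42 mm, fixed back-up on a fixed stand sloping 30 degrees, notched end high and towards the robot. Origin: centre of its underside; x down the slope away from the notched end, y across, z out of the back. Open box for x -85 to +30 mm: side walls 5 mm, wall tops at z 38, board inside, its parts' tops at z 18; x +30 to +85 solid, top z 42. Stand 200 long x 120 mm wide
- notch (a point): Middle of the notch's mouth, on the meter's upper end face, about 130 mm above the table, at (-85, 0, 34.5) mm in meter. The notch, under the cover's edge, is 40 mm wide, 7 mm high (black sill z 31, cover underside z 38) and 14 mm deep (end wall x -85 to -71), then opens into the box; parallel to the slope: the blade goes in along meter's +x, tilted 30 degrees down
- hinge (a point): middle of the cover's hinge axis, at (30, 0, 38) mm in meter; the axis runs along meter's y
- cover (a joint): Angle of the orange back cover, rad: 0 closed, 1.05 upright, 1.75 fully open (stop). Plate 115 mm from hinge to notched edge, 96 wide, 4 mm thick, 100 g, underside in the hinge plane, a yellow strip on its notched edge above the notch. Stiff hinge (0.16 N m): about 2 N at the edge move it and it stays where it is left
- cover_lip (a point): middle of the cover's notched edge, on its underside; moves with the cover
- board: green circuit board fixed inside the meter under the cover, 85 x 80 x 6 mm; origin at the centre of its underside, axes as meter; must not be pressed by the pry tool
- rack: Fixed low wooden rack, 190 (x) x 250 (y) mm, flat top 45 mm above the table, with three tool places side by side, 75 mm apart in its y. Origin: centre of its foot, on the table; z up
- place: Blue painted mark (no thickness that can be felt) on the rack's top, 165 x 34 mm: the free place of the three. Origin: centre of the mark, on the rack's top surface, 45 mm above the table; x along the mark's length, the way the other tools lie (their working ends to +x)
- brush: Tool with a red handle and dark brush head, lying in the rack's row; 160 mm long, its handle the same size as the pry tool's; origin and axes as pry; leave alone
- driver: Tool with a yellow handle and thin round shank, lying in the rack's row; 160 mm long, its handle the same size as the pry tool's; origin and axes as pry; leave alone
- spool: Aluminium solder spool standing on the mat, 54 mm across, 44 mm high; origin under its centre; leave alone
- flux: Amber jar, 40 mm across, 95 mm high; origin under its centre; leave alone
- cleaner: Blue bottle with red cap, 48 mm across, 110 mm high; origin under its centre; leave alone
- battery: Black battery block lying on the table, 65 x 45 x 14 mm; origin under its centre; leave alone
- dish: Steel screw dish, 72 mm across, 22 mm high; origin under its centre; leave alone
Things that resemble listed ones, but are neither listed nor needed, are in the scene too. Several things look just like the pry: the one meant starts farthest from the robot's base.

How it is judged:
By the outcome, as a careful person would: the job done as asked, in the order asked, and still so for the second after the job is handed in, with the robot touching nothing.
It also fails if it takes over 48 s, if anything falls off the work surface, if the arm or the gripper's body presses on something with over 40 N, if the wrist force passes 120 N, or if a joint passes its speed limit or range.

### The arm

A 6-joint arm with a two-finger parallel gripper is mounted at the origin on the work surface. World frame = base frame: x ahead of the robot, y to its left, z up, the work surface at z = 0. Lengths are in m, angles in rad, forces in N, time in s.
With the tool pointing down it reaches from about 0.3 to 0.875 m from the base axis. Payload 6.4 kg.
Tool frame: the origin (TCP) lies midway between the tips of the shut fingers; the grasp point (between the pads) lies 19 mm behind it; z points along the fingers, y is the line along which they close (so a half turn about z gives the same grasp; the last joint's range is limited). The gripper opens to 85 mm and grips with 20 to 120 N. Pads are 22 mm wide; open, the fingers measure 114 mm over their backs; the gripper's body (76 mm by 85 mm) begins 54 mm behind the grasp point. The pads swing forward as they close: fully open they stand 13 mm farther back than shut.
Start: joints at [-1.343, 0.181, 1.607, -0, 1.354, -0.206], TCP at [0.242, -0.522, 0.231] pointing down, gripper open.
Joint ranges: [-2.99, 2.99], [-0.89, 2.07], [0.3, 2.58], [-1.14, 4.28], [0, 2.63], [-3.12, 3.12]. Speed limits (rad/s): [2.57, 2.57, 3.01, 3.14, 3.14, 3.14].

### API

Orientations are given as a unit quaternion [w, x, y, z].
In Python, from bench import ctrl, vision, workorder gives the robot as it stands. The module is installed in compiled form; this text tells all that it offers.
- The arm moves only by the tool servo_tool, never from a script. Its argument "steps" is a list of rows, each an object of numbers: "dx", "dy", "dz": the shift along the world's x, y, z as a fraction of full scale; "wx", "wy", "wz": the turn, a rotation vector about the world's x, y, z as a fraction of full scale. A call has exactly 5 rows; each row is the pose to reach, as a shift and turn from the pose commanded when the call began, turning the shorter way round; what a row does not reach only later rows make up. Full scale, the value 1, is 100 mm for a shift and pi rad for a turn. A row lasts 1/12 s, in which the tool goes at most 41.7 mm and 7.16 degrees, less where a joint would pass 70% of its speed; a pose out of reach is approached as far as the arm can. A call with a number of a shift or a turn outside -1 to 1 is refused whole. A call with a gripper value outside its range is refused whole. "jaw" is the opening, from 0 (shut) to 1 (fully open), set as the call begins (left out, the last holds). The fingers move at their own pace and stop on an object; the grip force is fixed at half the most. Time passes only in rows, so rows that repeat a pose let the fingers close, or fill a call up. It gives the time, the measured TCP pose, the force, the opening and the grip force at its end, in the units of the state.
- ctrl.get_obs(): the state, without advancing time (a new reading comes with each control period).
- vision.camera(name): name is "scene" or "top"; returns a dict with "frame" (400x640x3 uint8, red, green, blue), "vfov" (degrees; the focal length in pixels is half the picture's height over the tangent of half this angle, whatever the lens; pixels are square), "cx", "cy" (the principal point, pixels), "camera_from_world" (4x4, takes a point from world to camera coordinates). Camera axes: x right, y up, looking along -z (the intrinsics and any distortion apply to the point x, -y, -z); pixel columns grow to the right and rows downward; lengths in m; the calibration is good to about 2 mm. A picture is of the moment at which its call begins. There is no depth.
- workorder.hand_in(): hands the job in; it is judged then, once.
The state is a dict: "time_s": time; "q": joint angles; "dq": joint speeds; "joint_efforts": joint torques, N m; "eef_pos": TCP position; "eef_rot": TCP orientation; "wrist_force": force on the tool from outside, world axes, zero at the start; "torque": the same for the moment, N m; "opening": opening from 0.0 (shut) to 1.0 (fully open); "grasp_force": force on a finger pad.
Only numpy, scipy, OpenCV 4.12 (cv2) and the standard library are available. Lean on these libraries where they do the work, as an engineer would, in place of code of your own. Each camera call takes 0.05 s, during which the arm holds its last target. There are 200 camera calls.

## Working session

There is one attempt and no reset: what is moved stays moved. The work goes in short steps, Python scripts to look and compute and a tool call to move; the robot and the scene stay as the last step left them, time stands still between calls to the robot, and variables do not carry over. Pictures are saved under pics/ and viewed, at most 10 in all, crops included, and the job is handed in when it is done.

Besides the shell and the picture viewer there is one more tool, called after "Request:" as name(argument=value, ...) on one line, values as JSON. servo_tool: Moves the arm, as the interface text tells. Its arguments: {"type":"object","properties":{"steps":{"type":"array","items":{"type":"object","properties":{"dx":{"type":"number"},"dy":{"type":"number"},"dz":{"type":"number"},"wx":{"type":"number"},"wy":{"type":"number"},"wz":{"type":"number"}}}},"jaw":{"type":"number"}},"required":["steps"]}

```bash
mkdir -p pics; cat > h.py <<'E'
import numpy as np, cv2, pickle
from bench import ctrl, vision, workorder
def snap(n,tag):
    c=vision.camera(n); pickle.dump(c,open(f'{tag}.pkl','wb')); cv2.imwrite(f'pics/{tag}.png',c['frame'][:,:,::-1]); return c
def load(tag): return pickle.load(open(f'{tag}.pkl','rb'))
def K(c):
    f=200/np.tan(np.radians(c['vfov']/2)); return f,c['cx'],c['cy']
def proj(c,P):
    P=np.atleast_2d(P); M=np.array(c['camera_from_world']); q=P@M[:3,:3].T+M[:3,3]; f,cx,cy=K(c)
    return np.c_[cx+f*q[:,0]/-q[:,2], cy+f*(-q[:,1])/-q[:,2]]
def onz(c,u,v,z):
    M=np.array(c['camera_from_world']); f,cx,cy=K(c); R=M[:3,:3]
    o=-R.T@M[:3,3]; d=R.T@np.array([(u-cx)/f,-(v-cy)/f,-1]); return o+d*(z-o[2])/d[2]
E
python3 - <<'E'
from h import *
for n in('scene','top'):
    c=snap(n,n+'0'); print(n,[(k,c[k]) for k in c if k!='frame'])
print(ctrl.get_obs())
E
```

```text
scene [('vfov', 56.97863343636292), ('cx', 323.7529061445826), ('cy', 199.01502394010942), ('camera_from_world', array([[-0.82046218,  0.57169323,  0.00294371,  0.38830434],
       [-0.43186048, -0.6231396 ,  0.65206868,  0.13161001],
       [ 0.37461759,  0.53372642,  0.75815419, -1.29120761],
       [ 0.        ,  0.        ,  0.        ,  1.        ]]))]
top [('vfov', 43.51590646226485), ('cx', 312.82261374673175), ('cy', 195.33169544707383), ('camera_from_world', array([[-2.24645318e-02, -9.99639441e-01,  1.47082450e-02,
         1.71158796e-04],
       [ 9.82173704e-01, -1.93208911e-02,  1.86979997e-01,
        -4.73916709e-01],
       [-1.86628403e-01,  1.86464695e-02,  9.82253607e-01,
        -1.56606126e+00],
       [ 0.00000000e+00,  0.00000000e+00,  0.00000000e+00,
         1.00000000e+00]]))]
{'time_s': 0.1, 'q': array([-1.34329647e+00,  1.81461863e-01,  1.60789941e+00, -3.87092643e-06,
        1.35382630e+00, -2.06316443e-01]), 'dq': array([-0.00069337, -0.00142293, -0.00282988,  0.00074298,  0.00188101,
       -0.00222361]), 'joint_efforts': array([ 5.44780255e-05, -4.45882237e+01, -3.52239203e+01, -2.89629133e-04,
        4.09232540e-03, -7.43180152e-06]), 'eef_pos': array([ 0.24158454, -0.52123621,  0.23048116]), 'eef_rot': array([-7.97395629e-04,  9.76567117e-01,  2.15211596e-01, -1.03359537e-05]), 'wrist_force': array([ 0.01550603, -0.64328232, -0.03248086]), 'torque': array([-0.0197885 , -0.0552158 ,  0.01803597]), 'grasp_force': 0.0, 'opening': 0.9975088157283755}
```

View pics/top0.png

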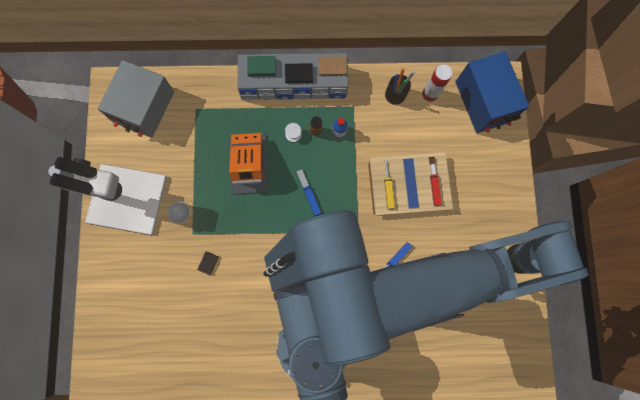

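View pics/scene0.png

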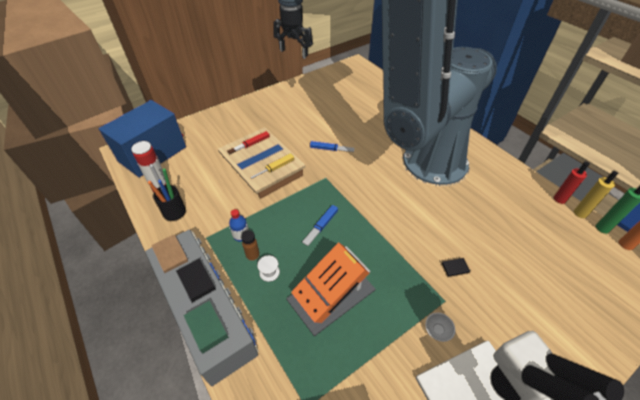

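Candidates for the pry tool are the blue handle with steel blade on the mat at top (308,192), and the lookalike on the table at top (400,255), which is also at scene (328,147). The mat one is farther from the base and lies on the mat, so I choose it. I'll check it in a close crop.

```bash
python3 - <<'E'
from h import *
t=load('top0')['frame'][:,:,::-1]; s=load('scene0')['frame'][:,:,::-1]
z=lambda im,x,y,w,h,k: cv2.resize(im[y:y+h,x:x+w],None,fx=k,fy=k,interpolation=cv2.INTER_CUBIC)
cv2.imwrite('pics/c1.png',z(t,220,125,110,95,6.3)[:600])   # k=6.3
cv2.imwrite('pics/c2.png',np.vstack([z(t,365,145,95,75,4)[:, :380],]).copy())
a=z(s,280,200,100,140,4); b=z(t,365,150,100,70,4); 
b=np.vstack([b,np.zeros((560-280,400,3),np.uint8)])
cv2.imwrite('pics/c2.png',np.hstack([a,b]))
E
```

```text
(no output)
```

View pics/c1.png

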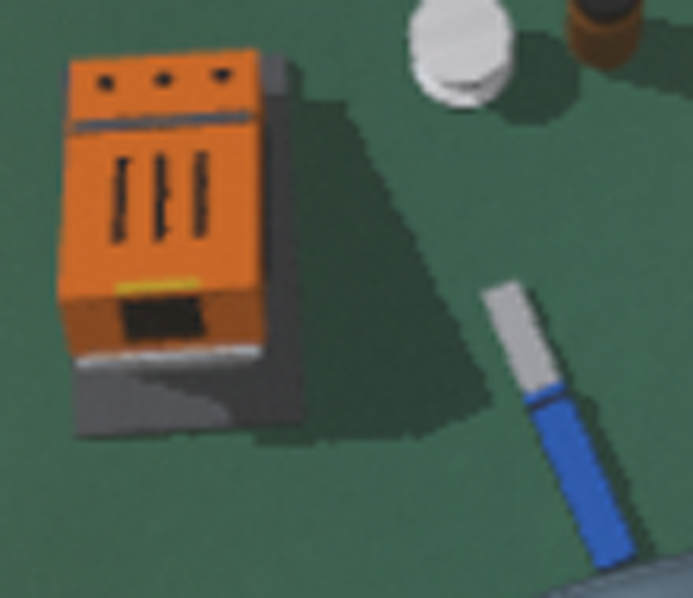

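View pics/c2.png

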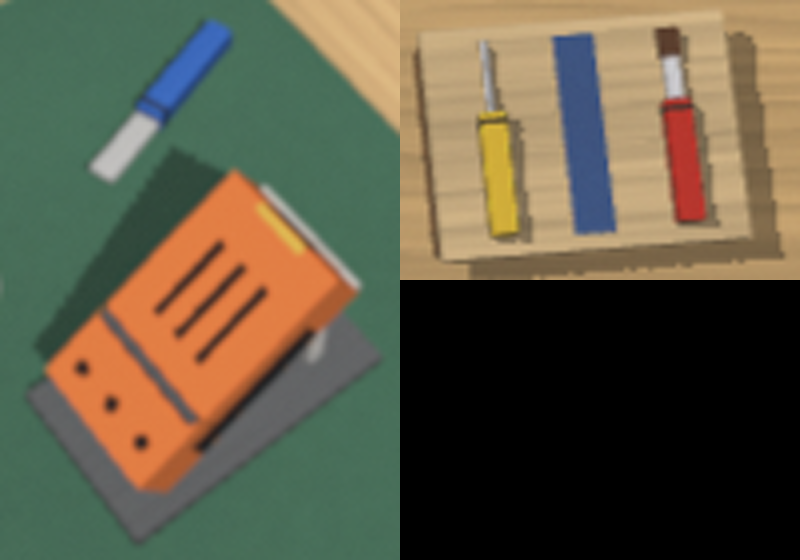

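Crop c1 confirms the chosen tool: blue box handle, flat steel blade, with its tip at crop (500,287). The notch is at crop (160,318). c2 shows the blue mark's corners at (553,38), (594,34), (615,231) and (574,234), with the neighbours' working ends up (+x).

```bash
cat > fit.py <<'E'
from h import *
from scipy.optimize import least_squares
from scipy.spatial.transform import Rotation as R
t=load('top0'); s=load('scene0')
A=lambda p,k,o: (np.array(p,float)+.5)/k-.5+np.array(o)
c1=lambda *p:A(p,6.3,(220,125)); cs=lambda *p:A(p,4,(280,200)); cr=lambda x,y:A((x-400,y),4,(365,150))
def flat(z0):
    return lambda p,P:(R.from_euler('z',p[2]).apply(P)+[p[0],p[1],z0])
def run(f,obs,p0):
    fun=lambda p:np.concatenate([(proj(c,f(p,np.atleast_2d(P)))[0]-uv) for c,P,uv in obs])
    r=least_squares(fun,p0,x_scale=.1); print(np.round(r.x,4),'res px',np.round(r.fun.reshape(-1,2),1).tolist()); return r.x
m=1e-3
pry=run(flat(.003),[(t,np.array([80,10,10.5])*m,c1(482,292)),(t,np.array([80,-10,10.5])*m,c1(520,281)),
 (t,np.array([-80,11,18])*m,c1(600,572)),(t,np.array([-80,-11,18])*m,c1(637,553)),
 (s,np.array([80,10,10.5])*m,cs(110,183)),(s,np.array([80,-10,10.5])*m,cs(90,166)),
 (s,np.array([-80,-11,18])*m,cs(208,19)),(s,np.array([-80,11,18])*m,cs(233,38))],[.5,0,0.4])
place=run(flat(.045),[(t,np.array([82.5,17,0])*m,cr(553,38)),(t,np.array([82.5,-17,0])*m,cr(594,34)),(t,np.array([-82.5,-17,0])*m,cr(615,231)),(t,np.array([-82.5,17,0])*m,cr(574,234))],[.5,-.2,0])
def met(p,P): return (R.from_euler('z',p[2])*R.from_euler('y',np.radians(30))).apply(P)+[p[0],p[1],p[3]]
q=lambda x,y,z:np.array([x,y,z])*m
o=[(t,q(-85,48,42),c1(60,290)),(t,q(-85,-48,42),c1(262,290)),(t,q(85,48,42),c1(70,60)),(t,q(85,-48,42),c1(260,50)),
   (t,q(-85,20,31),c1(125,338)),(t,q(-85,-20,31),c1(205,338)),
   (s,q(-85,-48,42),cs(236,170)),(s,q(85,-48,42),cs(45,370)),(s,q(85,48,42),cs(140,490))]
M=run(met,o,[.5,.15,0,.06])
print('notch',met(M,q(-85,0,34.5)),'hinge',met(M,q(30,0,38)),'tip',flat(.003)(pry,q(80,0,9)),'grip',flat(.003)(pry,q(-5,0,9)))
np.savez('fit.npz',pry=pry,place=place,M=M)
E
python3 fit.py
```

```text
[0.4913 0.006  0.3685] res px [[-0.3, 0.2], [-0.8, -0.3], [-0.8, -0.2], [-0.5, 0.3], [-0.2, -0.6], [-0.9, 0.4], [0.0, -0.2], [-0.2, -1.9]]
[ 0.5083 -0.3274  0.046 ] res px [[-0.1, -0.5], [-0.0, -0.1], [0.2, 0.3], [-0.1, 0.3]]
[0.5851 0.2005 0.0498 0.0523] res px [[0.1, 2.9], [-0.6, 0.8], [0.5, 1.8], [-0.3, 1.4], [-0.6, -2.8], [-0.2, -3.7], [-0.5, 0.3], [0.3, -0.3], [-0.4, -0.5]]
notch [0.52878317 0.1977454  0.12466554] hinge [0.63000065 0.20278617 0.07019663] tip [0.56593417 0.03486477 0.012     ] grip [0.48663967 0.00424808 0.012     ]
```

```bash
sed -i '/q(-85,20,31)/s/(t,q(-85,20,31).*$//' fit.py; cat >> fit.py <<'E'
ims=[]
for c,(x,y,w,h),k in((t,(220,125,65,75),8),(s,(325,225,50,60),8)):
    im=cv2.resize(np.ascontiguousarray(c['frame'][y:y+h,x:x+w,::-1]),None,fx=k,fy=k,interpolation=cv2.INTER_CUBIC)
    def ln(pts,col):
        uv=(proj(c,met(M,np.array([q(*p) for p in pts])))-[x,y]+.5)*k-.5
        cv2.polylines(im,[np.int32(np.round(uv))],True,col,1)
    ln([(-85,-48,42),(30,-48,42),(30,48,42),(-85,48,42)],(0,255,0)); ln([(85,-48,42),(85,48,42),(85,48,0),(85,-48,0)],(255,255,0))
    ln([(-85,-48,42),(-85,48,42),(-85,48,0),(-85,-48,0)],(255,0,255)); ln([(-85,-20,38),(-85,20,38),(-85,20,31),(-85,-20,31)],(0,0,255))
    ims.append(cv2.copyMakeBorder(im,0,600-im.shape[0],0,0,cv2.BORDER_CONSTANT))
im=np.hstack(ims); print(im.shape); cv2.imwrite('pics/ov.png',im[:, :800] if im.shape[1]<=800 else cv2.resize(im,(800,int(600*800/im.shape[1]))))
E
python3 fit.py
```

```text
[0.4913 0.006  0.3685] res px [[-0.3, 0.2], [-0.8, -0.3], [-0.8, -0.2], [-0.5, 0.3], [-0.2, -0.6], [-0.9, 0.4], [0.0, -0.2], [-0.2, -1.9]]
[ 0.5083 -0.3274  0.046 ] res px [[-0.1, -0.5], [-0.0, -0.1], [0.2, 0.3], [-0.1, 0.3]]
[0.5876 0.2017 0.0499 0.057 ] res px [[-0.5, 1.8], [-1.1, -0.3], [-0.0, 0.6], [-0.8, 0.3], [-1.0, 0.0], [-0.5, -0.3], [-1.0, -0.3]]
notch [0.5313095  0.19888489 0.12933772] hinge [0.63252639 0.20393745 0.07486881] tip [0.56593417 0.03486477 0.012     ] grip [0.48663967 0.00424808 0.012     ]
(600, 920, 3)
```

View pics/ov.png

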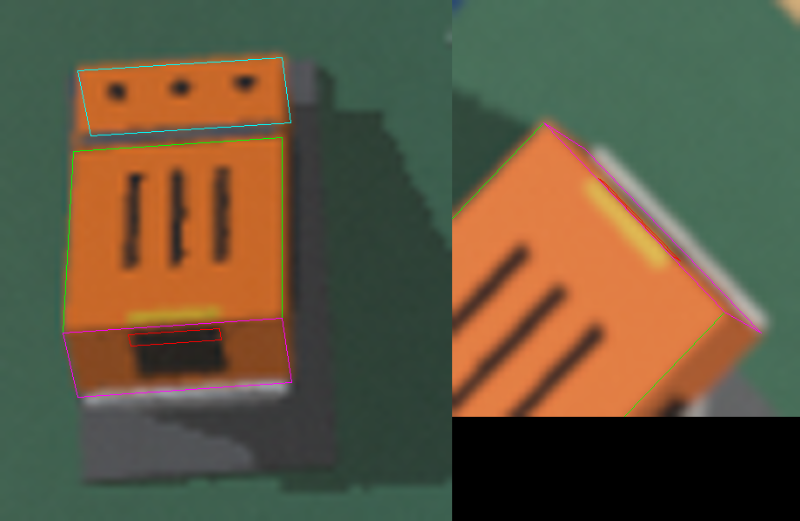

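The overlay fits the meter to about 1 px, with the notch at z ≈ 129 mm against the stated "about 130". The pry is at (0.491, 0.006) with yaw 0.369, and the mark at (0.508, -0.327) with yaw 0.046. Moving now.

Request:
servo_tool(steps=[{"dx": 0.1, "dy": 0.2, "wz": -0.004}, {"dx": 0.2, "dy": 0.4, "wz": -0.008}, {"dx": 0.3, "dy": 0.6, "wz": -0.012}, {"dx": 0.4, "dy": 0.8, "wz": -0.016}, {"dx": 0.5, "dy": 1.0, "wz": -0.021}], jaw=0.7)

```text
$.steps[0]: bad value
```

Request:
servo_tool(steps=[{"dx": 0.1, "dy": 0.2}, {"dx": 0.2, "dy": 0.4}, {"dx": 0.3, "dy": 0.6}, {"dx": 0.4, "dy": 0.8}, {"dx": 0.5, "dy": 1.0}])

```text
$.steps[0]: bad value
```

Request:
servo_tool(steps=[{"dx": 0.1, "dy": 0.2, "dz": 0, "wx": 0, "wy": 0, "wz": -0.004}, {"dx": 0.2, "dy": 0.4, "dz": 0, "wx": 0, "wy": 0, "wz": -0.008}, {"dx": 0.3, "dy": 0.6, "dz": 0, "wx": 0, "wy": 0, "wz": -0.012}, {"dx": 0.4, "dy": 0.8, "dz": 0, "wx": 0, "wy": 0, "wz": -0.016}, {"dx": 0.5, "dy": 1.0, "dz": 0, "wx": 0, "wy": 0, "wz": -0.021}], jaw=0.7)

```text
time_s: 0.52
eef_pos: [0.2919, -0.4205, 0.2308]
eef_rot: [-0.001, 0.983, 0.182, -0.0]
wrist_force: [0.3, -0.1, 0.4]
opening: 0.698
grasp_force: 0.0
```

Request:
servo_tool(steps=[{"dx": 0.1, "dy": 0.2, "dz": -0.04, "wx": 0, "wy": 0, "wz": 0}, {"dx": 0.2, "dy": 0.4, "dz": -0.08, "wx": 0, "wy": 0, "wz": 0}, {"dx": 0.3, "dy": 0.6, "dz": -0.12, "wx": 0, "wy": 0, "wz": 0}, {"dx": 0.4, "dy": 0.8, "dz": -0.16, "wx": 0, "wy": 0, "wz": 0}, {"dx": 0.5, "dy": 1.0, "dz": -0.2, "wx": 0, "wy": 0, "wz": 0}])

```text
time_s: 0.93
eef_pos: [0.3419, -0.3205, 0.2108]
eef_rot: [-0.0, 0.983, 0.183, -0.0]
wrist_force: [0.2, -0.3, 0.1]
opening: 0.699
grasp_force: 0.0
```

Request:
servo_tool(steps=[{"dx": 0.1, "dy": 0.2, "dz": -0.06, "wx": 0, "wy": 0, "wz": 0}, {"dx": 0.2, "dy": 0.4, "dz": -0.12, "wx": 0, "wy": 0, "wz": 0}, {"dx": 0.3, "dy": 0.6, "dz": -0.18, "wx": 0, "wy": 0, "wz": 0}, {"dx": 0.4, "dy": 0.8, "dz": -0.24, "wx": 0, "wy": 0, "wz": 0}, {"dx": 0.5, "dy": 1.0, "dz": -0.3, "wx": 0, "wy": 0, "wz": 0}])

```text
time_s: 1.35
eef_pos: [0.3919, -0.2205, 0.1808]
eef_rot: [-0.0, 0.983, 0.183, -0.0]
wrist_force: [-0.5, -1.2, -0.6]
opening: 0.698
grasp_force: 0.0
```

Request:
servo_tool(steps=[{"dx": 0.1, "dy": 0.2, "dz": -0.1, "wx": 0, "wy": 0, "wz": 0}, {"dx": 0.2, "dy": 0.4, "dz": -0.2, "wx": 0, "wy": 0, "wz": 0}, {"dx": 0.3, "dy": 0.6, "dz": -0.3, "wx": 0, "wy": 0, "wz": 0}, {"dx": 0.4, "dy": 0.8, "dz": -0.4, "wx": 0, "wy": 0, "wz": 0}, {"dx": 0.5, "dy": 1.0, "dz": -0.5, "wx": 0, "wy": 0, "wz": 0}])

```text
time_s: 1.77
eef_pos: [0.4418, -0.1205, 0.1306]
eef_rot: [-0.0, 0.983, 0.183, -0.0]
wrist_force: [1.1, -0.7, -0.7]
opening: 0.702
grasp_force: 0.0
```

Request:
servo_tool(steps=[{"dx": 0.1, "dy": 0.25, "dz": -0.1, "wx": 0, "wy": 0, "wz": 0}, {"dx": 0.2, "dy": 0.5, "dz": -0.2, "wx": 0, "wy": 0, "wz": 0}, {"dx": 0.3, "dy": 0.75, "dz": -0.3, "wx": 0, "wy": 0, "wz": 0}, {"dx": 0.4, "dy": 1.0, "dz": -0.4, "wx": 0, "wy": 0, "wz": 0}, {"dx": 0.45, "dy": 1.0, "dz": -0.5, "wx": 0, "wy": 0, "wz": 0}])

```text
time_s: 2.18
eef_pos: [0.4867, -0.018, 0.0804]
eef_rot: [-0.001, 0.983, 0.184, -0.0]
wrist_force: [-0.4, 0.5, 0.1]
opening: 0.698
grasp_force: 0.0
```

```bash
python3 - <<'E'
from h import *
print(ctrl.get_obs())
c=snap('scene','s1'); f=c['frame'][180:280,270:370,::-1]; cv2.imwrite('pics/s1c.png',cv2.resize(np.ascontiguousarray(f),None,fx=6,fy=6,interpolation=cv2.INTER_CUBIC))
E
```

```text
{'time_s': 2.1833, 'q': array([-2.82067999e-01,  1.86823905e-01,  1.94119665e+00,  1.54250027e-03,
        1.01468450e+00,  9.17167888e-01]), 'dq': array([-0.02204494,  0.33472255, -0.09134157, -0.03251444, -0.24430686,
       -0.03800386]), 'joint_efforts': array([  1.18556388, -39.60516214, -28.42812538,   0.20723107,
         0.27351326,   0.67611812]), 'eef_pos': array([ 0.48672386, -0.01796824,  0.08042505]), 'eef_rot': array([-8.35269049e-04,  9.82867259e-01,  1.84312815e-01, -2.01133874e-04]), 'wrist_force': array([-0.41880865,  0.50085505,  0.08931488]), 'torque': array([-0.01816862, -0.00908925,  0.01901253]), 'grasp_force': 0.0, 'opening': 0.698049771835453}
```

Request:
servo_tool(steps=[{"dx": 0, "dy": 0.12, "dz": -0.1, "wx": 0, "wy": 0, "wz": 0}, {"dx": 0, "dy": 0.24, "dz": -0.2, "wx": 0, "wy": 0, "wz": 0}, {"dx": 0, "dy": 0.24, "dz": -0.3, "wx": 0, "wy": 0, "wz": 0}, {"dx": 0, "dy": 0.24, "dz": -0.4, "wx": 0, "wy": 0, "wz": 0}, {"dx": 0, "dy": 0.24, "dz": -0.4, "wx": 0, "wy": 0, "wz": 0}])

```text
time_s: 2.65
eef_pos: [0.4848, 0.0024, 0.0391]
eef_rot: [-0.001, 0.983, 0.183, -0.002]
wrist_force: [-1.1, 0.1, 0.2]
opening: 0.698
grasp_force: 0.0
```

```bash
python3 - <<'E'
from h import *
print(ctrl.get_obs()['eef_pos'])
c=snap('scene','s1'); f=c['frame'][180:280,270:370,::-1]; cv2.imwrite('pics/s1c.png',cv2.resize(np.ascontiguousarray(f),None,fx=6,fy=6,interpolation=cv2.INTER_CUBIC))
E
```

```text
[0.4848261  0.00241237 0.03905208]
```

View pics/s1c.png

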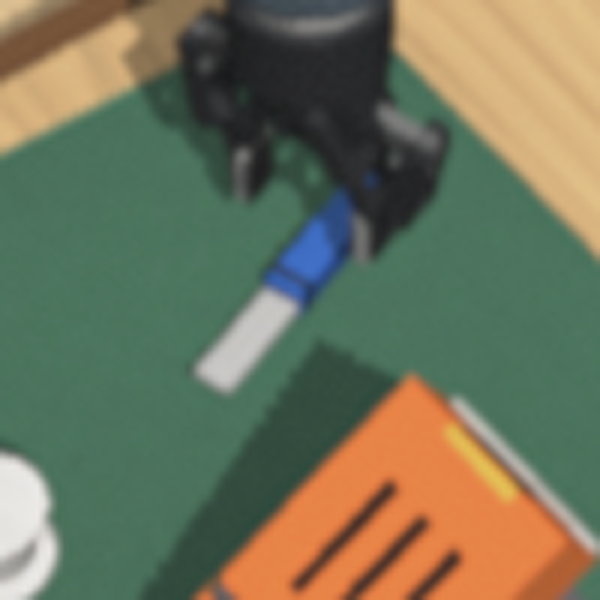

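The pry handle at crop (330,225) lies between the fingers, which straddle it. I'll descend and grip.

Request:
servo_tool(steps=[{"dx": 0.01, "dy": 0.01, "dz": -0.1, "wx": 0, "wy": 0, "wz": 0}, {"dx": 0.02, "dy": 0.02, "dz": -0.2, "wx": 0, "wy": 0, "wz": 0}, {"dx": 0.02, "dy": 0.02, "dz": -0.28, "wx": 0, "wy": 0, "wz": 0}, {"dx": 0.02, "dy": 0.02, "dz": -0.34, "wx": 0, "wy": 0, "wz": 0}, {"dx": 0.02, "dy": 0.02, "dz": -0.34, "wx": 0, "wy": 0, "wz": 0}])

```text
time_s: 3.12
eef_pos: [0.4875, 0.0044, 0.0056]
eef_rot: [-0.001, 0.983, 0.183, -0.001]
wrist_force: [0.5, 0.3, -0.1]
opening: 0.7
grasp_force: 0.0
```

Request:
servo_tool(steps=[{"dx": 0, "dy": 0, "dz": -0.01, "wx": 0, "wy": 0, "wz": 0}, {"dx": 0, "dy": 0, "dz": -0.01, "wx": 0, "wy": 0, "wz": 0}, {"dx": 0, "dy": 0, "dz": -0.01, "wx": 0, "wy": 0, "wz": 0}, {"dx": 0, "dy": 0, "dz": -0.01, "wx": 0, "wy": 0, "wz": 0}, {"dx": 0, "dy": 0, "dz": -0.01, "wx": 0, "wy": 0, "wz": 0}], jaw=0)

```text
time_s: 3.53
eef_pos: [0.4892, 0.0041, 0.0069]
eef_rot: [0.0, 0.983, 0.183, 0.001]
wrist_force: [0.1, -0.7, 2.5]
opening: 0.237
grasp_force: 59.8
```

Request:
servo_tool(steps=[{"dx": 0, "dy": 0, "dz": 0.2, "wx": 0, "wy": 0, "wz": 0}, {"dx": 0, "dy": 0, "dz": 0.4, "wx": 0, "wy": 0, "wz": 0}, {"dx": 0, "dy": 0, "dz": 0.6, "wx": 0, "wy": 0, "wz": 0}, {"dx": 0, "dy": 0, "dz": 0.8, "wx": 0, "wy": 0, "wz": 0}, {"dx": 0, "dy": 0, "dz": 1.0, "wx": 0, "wy": 0, "wz": 0}])

```text
time_s: 3.95
eef_pos: [0.4885, 0.0043, 0.1073]
eef_rot: [-0.0, 0.983, 0.183, -0.0]
wrist_force: [0.5, 0.5, -1.1]
opening: 0.237
grasp_force: 59.4
```

Request:
servo_tool(steps=[{"dx": 0, "dy": 0, "dz": 0.2, "wx": 0, "wy": 0, "wz": 0}, {"dx": 0, "dy": 0, "dz": 0.4, "wx": 0, "wy": 0, "wz": 0}, {"dx": 0, "dy": 0, "dz": 0.5, "wx": 0, "wy": 0, "wz": 0}, {"dx": 0, "dy": 0, "dz": 0.5, "wx": 0, "wy": 0, "wz": 0}, {"dx": 0, "dy": 0, "dz": 0.5, "wx": 0, "wy": 0, "wz": 0}])

```text
time_s: 4.37
eef_pos: [0.4887, 0.0043, 0.1562]
eef_rot: [0.0, 0.983, 0.183, 0.0]
wrist_force: [-0.6, -0.3, -0.7]
opening: 0.239
grasp_force: 59.4
```

```bash
cat > plan.py <<'E'
from h import *
from scipy.spatial.transform import Rotation as R
d=np.load('fit.npz'); M=d['M']; P=d['pry']
Rq=lambda q:R.from_quat(np.r_[q[1:],q[0]])
# grasp transform TCP->pry (pry aligned to the tool by the closing pads); tool x || pry x, z opposite
Rg=Rq([0,0.983,0.183,0.001])
yawg=np.arctan2(*Rg.as_matrix()[[1,0],0])
Rp0=R.from_euler('z',yawg)
TP_R=Rg.inv()*Rp0
off=Rg.inv().apply(np.array([P[0],P[1],.003])-np.array([.4892,.0041,.0069])); off[1]=0
RM=R.from_euler('z',M[2])*R.from_euler('y',np.pi/6)
def met(p): return RM.apply(np.array(p)*1e-3)+[M[0],M[1],M[3]]
def tipoff(): return off+TP_R.apply([.08,0,.009])
def tcp_for(tip,Rp):
    Rt=Rp*TP_R.inv(); return tip-Rt.apply(tipoff()),Rt
def tip_now(o): 
    Rt=Rq(o['eef_rot']); return o['eef_pos']+Rt.apply(tipoff()), Rt*TP_R
def delta(o,tip,Rp):
    p,Rt=tcp_for(tip,Rp); rv=(Rt*Rq(o['eef_rot']).inv()).as_rotvec()
    return np.round((p-o['eef_pos'])/.1,3),np.round(rv/np.pi,4)
E
python3 - <<'E'
from plan import *
o=ctrl.get_obs(); print(yawg,off,o['eef_pos'],o['eef_rot'],o['wrist_force'],o['opening'],o['grasp_force'])
t,Rp=tip_now(o); print('tip',t)
for s in(-50,-15): print(s,'meter frame tip target',met([-85+s,0,34.5]),delta(o,met([-85+s,0,34.5]),RM))
E
```

```text
0.3681159332909074 [0.0026568  0.         0.00390484] [0.48874851 0.00425395 0.1561879 ] [1.44502783e-04 9.83133189e-01 1.82890677e-01 3.33882302e-04] [-0.61432308 -0.29117709 -0.6993403 ] 0.23870740475396768 59.391324520111084
tip [0.56588975 0.0339824  0.16117563]
-50 meter frame tip target [0.48806208 0.19672606 0.15433772] (array([-0.747,  1.888,  0.351]), array([-0.0346,  0.1633, -0.0989]))
-15 meter frame tip target [0.51833527 0.19823724 0.13683772] (array([-0.445,  1.903,  0.176]), array([-0.0346,  0.1633, -0.0989]))
```

Request:
servo_tool(steps=[{"dx": -0.1, "dy": 0.15, "dz": 0.08, "wx": -0.003, "wy": 0.016, "wz": -0.01}, {"dx": -0.2, "dy": 0.3, "dz": 0.16, "wx": -0.007, "wy": 0.032, "wz": -0.02}, {"dx": -0.35, "dy": 0.5, "dz": 0.24, "wx": -0.0105, "wy": 0.048, "wz": -0.03}, {"dx": -0.5, "dy": 0.75, "dz": 0.3, "wx": -0.014, "wy": 0.065, "wz": -0.04}, {"dx": -0.6, "dy": 0.95, "dz": 0.35, "wx": -0.0173, "wy": 0.0817, "wz": -0.0495}])

```text
time_s: 4.78
eef_pos: [0.4267, 0.1005, 0.1902]
eef_rot: [0.003, 0.986, 0.104, -0.133]
wrist_force: [0.8, 0.6, -1.6]
opening: 0.243
grasp_force: 59.4
```

Request:
servo_tool(steps=[{"dx": -0.03, "dy": 0.2, "dz": 0, "wx": -0.004, "wy": 0.02, "wz": -0.012}, {"dx": -0.06, "dy": 0.4, "dz": 0, "wx": -0.009, "wy": 0.041, "wz": -0.025}, {"dx": -0.1, "dy": 0.65, "dz": 0, "wx": -0.013, "wy": 0.061, "wz": -0.037}, {"dx": -0.14, "dy": 0.93, "dz": 0, "wx": -0.0173, "wy": 0.0817, "wz": -0.0495}, {"dx": -0.14, "dy": 0.93, "dz": 0, "wx": -0.0173, "wy": 0.0817, "wz": -0.0495}])

```text
time_s: 5.2
eef_pos: [0.4131, 0.1953, 0.188]
eef_rot: [0.006, 0.965, 0.024, -0.262]
wrist_force: [-0.3, -0.8, -0.6]
opening: 0.241
grasp_force: 59.4
```

```bash
python3 - <<'E'
from plan import *
o=ctrl.get_obs(); t,Rp=tip_now(o); print('tip in meter mm',RM.inv().apply(t-met([0,0,0]))*1e3, (RM.inv()*Rp).as_rotvec(degrees=True),o['q'])
print(delta(o,met([-100,0,34.5]),RM))
z=lambda c,x,y,w,h,k: cv2.resize(np.ascontiguousarray(c['frame'][y:y+h,x:x+w,::-1]),None,fx=k,fy=k,interpolation=cv2.INTER_CUBIC)
c=snap('top','t2'); s=snap('scene','s2')
a=z(c,220,140,66,90,6); b=z(s,310,200,65,90,6)
im=np.hstack([a,b]); print(im.shape)
for cc,x0,xo,y0 in((c,220,0,140),(s,310,a.shape[1],200)):
    print(proj(cc,t))
cv2.imwrite('pics/m2.png',im)
E
```

```text
tip in meter mm [-133.98969973    2.34873806   30.47586348] [0.0505971  0.5485287  0.01940306] [0.14544252 0.34336501 1.5914933  0.04954323 1.73570359 1.66105765]
(array([ 0.312, -0.008, -0.142]), array([-0.0001, -0.0031,  0.    ]))
(540, 786, 3)
[[243.75888198 185.8518831 ]]
[[366.51443818 242.39322333]]
```

View pics/m2.png

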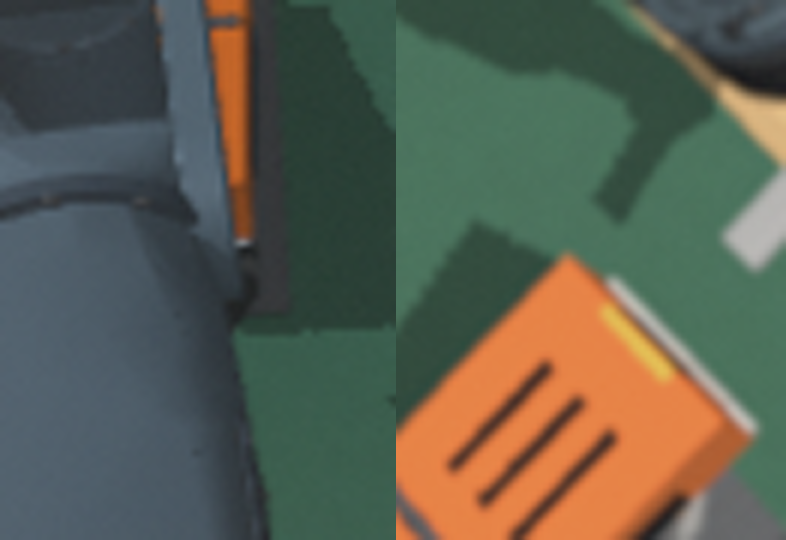

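Scene view m2 shows the blade end centre at about (367.2,242.3) against a predicted (366.5,242.4), so the grasp model holds. The top view is hidden by the arm. I'll approach to 15 mm before the notch.

Request:
servo_tool(steps=[{"dx": 0.06, "dy": 0, "dz": 0, "wx": 0, "wy": -0.003, "wz": 0}, {"dx": 0.12, "dy": 0, "dz": -0.03, "wx": 0, "wy": -0.003, "wz": 0}, {"dx": 0.2, "dy": -0.01, "dz": -0.08, "wx": 0, "wy": -0.003, "wz": 0}, {"dx": 0.31, "dy": -0.01, "dz": -0.14, "wx": 0, "wy": -0.003, "wz": 0}, {"dx": 0.31, "dy": -0.01, "dz": -0.14, "wx": 0, "wy": -0.003, "wz": 0}])

```text
time_s: 5.72
eef_pos: [0.4473, 0.1902, 0.1763]
eef_rot: [0.006, 0.967, 0.023, -0.253]
wrist_force: [0.1, -0.1, -0.7]
opening: 0.244
grasp_force: 59.4
```

Request:
servo_tool(steps=[{"dx": 0, "dy": 0, "dz": 0, "wx": 0, "wy": 0, "wz": 0}, {"dx": 0, "dy": 0, "dz": 0, "wx": 0, "wy": 0, "wz": 0}, {"dx": 0, "dy": 0, "dz": 0, "wx": 0, "wy": 0, "wz": 0}, {"dx": 0, "dy": 0, "dz": 0, "wx": 0, "wy": 0, "wz": 0}, {"dx": 0, "dy": 0, "dz": 0, "wx": 0, "wy": 0, "wz": 0}])

```text
time_s: 6.13
eef_pos: [0.4456, 0.1913, 0.1776]
eef_rot: [0.007, 0.967, 0.024, -0.253]
wrist_force: [0.5, -0.1, -0.5]
opening: 0.241
grasp_force: 59.4
```

```bash
python3 - <<'E'
from plan import *
o=ctrl.get_obs(); t,Rp=tip_now(o); print('tip in meter mm',RM.inv().apply(t-met([0,0,0]))*1e3, (RM.inv()*Rp).as_rotvec(degrees=True))
for x in(-100,-80,-62): print(delta(o,met([x,0,34.5]),RM))
s=snap('scene','s3')
im=cv2.resize(np.ascontiguousarray(s['frame'][215:275,325:385,::-1]),None,fx=9,fy=9,interpolation=cv2.INTER_CUBIC); print(proj(s,t))
Rm=RM.as_matrix()
q=lambda pts:np.int32(np.round((proj(s,np.array(pts))-[325,215]+.5)*9-.5))
tipc=[t+Rp.apply(v) for v in([0,.01,.0015],[0,-.01,.0015],[-.06,-.01,.0015],[-.06,.01,.0015])]
cv2.polylines(im,[q(tipc)],True,(0,255,0),1)
cv2.polylines(im,[q([met(v) for v in([-85,-20,38],[-85,20,38],[-85,20,31],[-85,-20,31])])],True,(0,0,255),1)
cv2.polylines(im,[q([met(v) for v in([-85,-48,42],[-85,48,42],[-85,48,0],[-85,-48,0])])],True,(255,0,255),1)
cv2.imwrite('pics/s3.png',im)
E
```

```text
tip in meter mm [-100.96628991   -3.33476839   39.10370841] [ 0.00542126 -0.51165213 -0.02103995]
(array([-0.013,  0.032, -0.038]), array([-0.0001,  0.0028,  0.0001]))
(array([ 0.16 ,  0.041, -0.138]), array([-0.0001,  0.0028,  0.0001]))
(array([ 0.316,  0.049, -0.228]), array([-0.0001,  0.0028,  0.0001]))
[[354.38325395 249.92833215]]
```

View pics/s3.png

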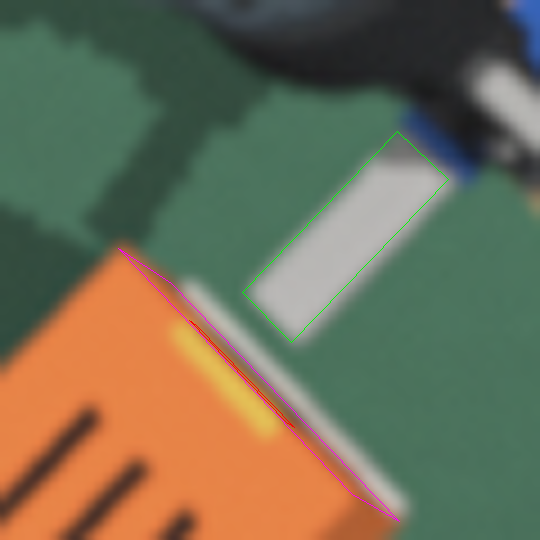

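The blade overlay matches the picture to about 0.4 px. The tip is at meter z 39, so it needs to come down about 4.5 mm. I'll correct and settle before inserting.

Request:
servo_tool(steps=[{"dx": -0.006, "dy": 0.015, "dz": -0.02, "wx": 0, "wy": 0.0028, "wz": 0}, {"dx": -0.013, "dy": 0.03, "dz": -0.038, "wx": 0, "wy": 0.0028, "wz": 0}, {"dx": -0.013, "dy": 0.03, "dz": -0.038, "wx": 0, "wy": 0.0028, "wz": 0}, {"dx": -0.013, "dy": 0.03, "dz": -0.038, "wx": 0, "wy": 0.0028, "wz": 0}, {"dx": -0.013, "dy": 0.03, "dz": -0.038, "wx": 0, "wy": 0.0028, "wz": 0}])

```text
time_s: 6.6
eef_pos: [0.4444, 0.1943, 0.1734]
eef_rot: [0.006, 0.966, 0.024, -0.258]
wrist_force: [0.4, 0.1, -1.2]
opening: 0.237
grasp_force: 59.4
```

```bash
cat > st.py <<'E'
from plan import *
o=ctrl.get_obs(); t,Rp=tip_now(o); print('t',o['time_s'],'tip in meter mm',RM.inv().apply(t-met([0,0,0]))*1e3, (RM.inv()*Rp).as_rotvec(degrees=True),abs(o['dq']).max(),o['wrist_force'])
E
python3 st.py; python3 - <<'E'
from plan import *
vision.camera('scene')
E
python3 st.py;python3 - <<'E'
from plan import *
o=ctrl.get_obs()
for x in(-100,-80,-62): print(delta(o,met([x,0,34.5]),RM))
E
```

```text
t 6.6 tip in meter mm [-99.78469202  -0.26854003  34.19864016] [ 0.0253222   0.02546104 -0.01346167] 0.002168084227901543 [ 0.35080012  0.12152961 -1.22618723]
t 6.65 tip in meter mm [-99.76705103  -0.29722591  34.28179845] [ 0.02558737  0.01807081 -0.01542599] 0.003295103961323278 [-0.37866116  0.36034768 -1.38336648]
(array([-0.001,  0.003,  0.003]), array([-0.0001, -0.0001,  0.0001]))
(array([ 0.172,  0.011, -0.097]), array([-0.0001, -0.0001,  0.0001]))
(array([ 0.328,  0.019, -0.187]), array([-0.0001, -0.0001,  0.0001]))
```

Request:
servo_tool(steps=[{"dx": 0.05, "dy": 0.003, "dz": -0.027, "wx": 0, "wy": 0, "wz": 0}, {"dx": 0.1, "dy": 0.006, "dz": -0.055, "wx": 0, "wy": 0, "wz": 0}, {"dx": 0.15, "dy": 0.009, "dz": -0.084, "wx": 0, "wy": 0, "wz": 0}, {"dx": 0.172, "dy": 0.011, "dz": -0.097, "wx": 0, "wy": 0, "wz": 0}, {"dx": 0.172, "dy": 0.011, "dz": -0.097, "wx": 0, "wy": 0, "wz": 0}])

```text
time_s: 7.07
eef_pos: [0.462, 0.1952, 0.1631]
eef_rot: [0.006, 0.966, 0.024, -0.258]
wrist_force: [-0.3, 0.5, -0.9]
opening: 0.237
grasp_force: 59.4
```

```bash
python3 st.py
```

```text
t 7.0667 tip in meter mm [-79.31198899  -0.25047528  34.12362291] [ 0.03522938  0.05130445 -0.03961043] 0.014914164780320673 [-0.28594599  0.46000574 -0.85517679]
```

No contact force, so the blade is in the mouth. Inserting to x = -61.

Request:
servo_tool(steps=[{"dx": 0.04, "dy": 0.002, "dz": -0.023, "wx": 0, "wy": 0, "wz": 0}, {"dx": 0.08, "dy": 0.004, "dz": -0.046, "wx": 0, "wy": 0, "wz": 0}, {"dx": 0.12, "dy": 0.006, "dz": -0.069, "wx": 0, "wy": 0, "wz": 0}, {"dx": 0.158, "dy": 0.008, "dz": -0.09, "wx": 0, "wy": 0, "wz": 0}, {"dx": 0.158, "dy": 0.008, "dz": -0.09, "wx": 0, "wy": 0, "wz": 0}])

```text
time_s: 7.48
eef_pos: [0.4779, 0.1961, 0.1542]
eef_rot: [0.006, 0.966, 0.024, -0.258]
wrist_force: [0.0, -0.3, -0.1]
opening: 0.242
grasp_force: 59.4
```

```bash
python3 st.py; python3 - <<'E'
from plan import *
# arc plan: tip upper edge contact on underside at radius r about hinge; blade pitch constant (meter-parallel)
o=ctrl.get_obs(); t0,_=tip_now(o)
r=91.
prev=np.zeros(3)
for th in(0,5,15,25,35,45,55,65,75,85,92,98,102):
    a=np.radians(th)
    # underside contact in meter frame (x along slope): from hinge toward -x, opening raises z
    cx,cz=30-r*np.cos(a),38+r*np.sin(a)
    # tip mid-edge is 1.5 mm below upper edge (blade frame = meter frame)
    T=met([cx,0,cz-1.5]); print(th,np.round((T-t0)/.1,3), np.round(tcp_for(T,RM)[0],3))
E
```

```text
t 7.4833 tip in meter mm [-61.07928719  -0.20706603  34.35158927] [ 0.03571949  0.03000035 -0.03329325] 0.01453908331300619 [ 0.03136066 -0.33391112 -0.11009838]
0 [0.011 0.003 0.018] [0.479 0.196 0.156]
5 [0.054 0.005 0.085] [0.483 0.196 0.163]
15 [0.156 0.01  0.207] [0.493 0.197 0.175]
25 [0.277 0.016 0.309] [0.506 0.198 0.185]
35 [0.414 0.023 0.388] [0.519 0.198 0.193]
45 [0.563 0.03  0.442] [0.534 0.199 0.198]
55 [0.719 0.038 0.47 ] [0.55  0.2   0.201]
65 [0.878 0.046 0.47 ] [0.566 0.201 0.201]
75 [1.034 0.054 0.442] [0.581 0.201 0.198]
85 [1.183 0.061 0.388] [0.596 0.202 0.193]
92 [1.28  0.066 0.335] [0.606 0.203 0.188]
98 [1.358 0.07  0.28 ] [0.614 0.203 0.182]
102 [1.407 0.072 0.239] [0.619 0.203 0.178]
```

The blade is in by 24 mm without contact. Levering up along the arc, 0° to 25°.

Request:
servo_tool(steps=[{"dx": 0.054, "dy": 0.005, "dz": 0.085, "wx": 0, "wy": 0, "wz": 0}, {"dx": 0.103, "dy": 0.007, "dz": 0.147, "wx": 0, "wy": 0, "wz": 0}, {"dx": 0.156, "dy": 0.01, "dz": 0.207, "wx": 0, "wy": 0, "wz": 0}, {"dx": 0.215, "dy": 0.013, "dz": 0.26, "wx": 0, "wy": 0, "wz": 0}, {"dx": 0.277, "dy": 0.016, "dz": 0.309, "wx": 0, "wy": 0, "wz": 0}])

```text
time_s: 7.9
eef_pos: [0.5057, 0.1978, 0.1868]
eef_rot: [0.006, 0.966, 0.024, -0.258]
wrist_force: [-1.8, 0.1, -1.8]
opening: 0.244
grasp_force: 59.1
```

```bash
python3 st.py; python3 - <<'E'
from plan import *
s=snap('scene','s4')
im=cv2.resize(np.ascontiguousarray(s['frame'][200:300,295:395,::-1]),None,fx=6,fy=6,interpolation=cv2.INTER_CUBIC)
cv2.imwrite('pics/s4.png',im)
E
```

```text
t 7.9 tip in meter mm [-53.24876196   0.21458339  76.51482642] [ 0.02990954 -0.00197086 -0.01323401] 0.25911925951279746 [-1.81999283  0.10041271 -1.80206911]
```

View pics/s4.png

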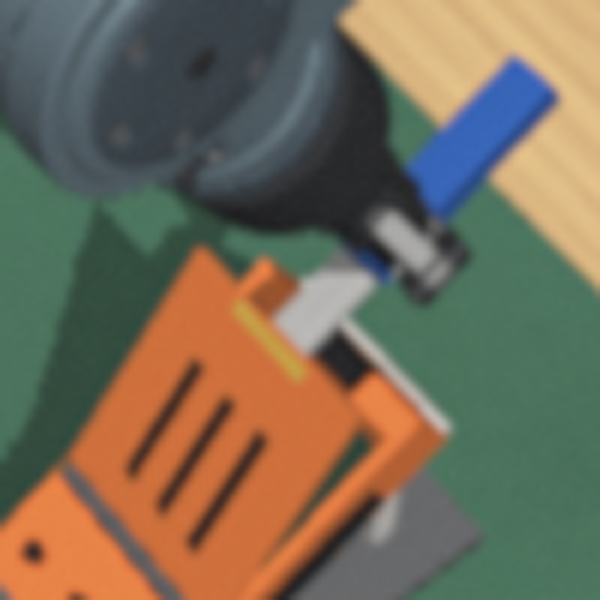

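s4 shows the cover lifted about 25°, with the blade under the yellow edge at crop (300,320) and the gripper well clear. I'll continue the arc.

Request:
servo_tool(steps=[{"dx": 0.067, "dy": 0.003, "dz": 0.042, "wx": 0, "wy": 0, "wz": 0}, {"dx": 0.137, "dy": 0.007, "dz": 0.079, "wx": 0, "wy": 0, "wz": 0}, {"dx": 0.21, "dy": 0.011, "dz": 0.109, "wx": 0, "wy": 0, "wz": 0}, {"dx": 0.286, "dy": 0.014, "dz": 0.133, "wx": 0, "wy": 0, "wz": 0}, {"dx": 0.364, "dy": 0.018, "dz": 0.15, "wx": 0, "wy": 0, "wz": 0}])

```text
time_s: 8.37
eef_pos: [0.5424, 0.1997, 0.2012]
eef_rot: [0.006, 0.966, 0.024, -0.258]
wrist_force: [-1.4, 0.3, -0.7]
opening: 0.236
grasp_force: 59.3
```

Request:
servo_tool(steps=[{"dx": 0.078, "dy": 0.004, "dz": 0.011, "wx": 0, "wy": 0, "wz": 0}, {"dx": 0.157, "dy": 0.008, "dz": 0.015, "wx": 0, "wy": 0, "wz": 0}, {"dx": 0.237, "dy": 0.012, "dz": 0.011, "wx": 0, "wy": 0, "wz": 0}, {"dx": 0.316, "dy": 0.016, "dz": 0, "wx": 0, "wy": 0, "wz": 0}, {"dx": 0.393, "dy": 0.02, "dz": -0.017, "wx": 0, "wy": 0, "wz": 0}])

```text
time_s: 8.78
eef_pos: [0.582, 0.2016, 0.1995]
eef_rot: [0.006, 0.966, 0.024, -0.257]
wrist_force: [-0.7, 0.4, 0.2]
opening: 0.238
grasp_force: 59.3
```

```bash
python3 st.py; python3 -c "
from h import *
print(ctrl.get_obs()['q'])"
```

```text
t 8.7833 tip in meter mm [  6.60325929   0.1857171  125.81612979] [ 0.03999802 -0.05760504 -0.01607798] 0.3003048417464321 [-0.65453048  0.41724304  0.15068858]
[0.12195146 0.66801349 1.09313934 0.03820801 1.89970174 1.6459784 ]
```

Request:
servo_tool(steps=[{"dx": 0.076, "dy": 0.004, "dz": -0.024, "wx": 0, "wy": 0, "wz": 0}, {"dx": 0.149, "dy": 0.007, "dz": -0.054, "wx": 0, "wy": 0, "wz": 0}, {"dx": 0.219, "dy": 0.011, "dz": -0.091, "wx": 0, "wy": 0, "wz": 0}, {"dx": 0.27, "dy": 0.013, "dz": -0.122, "wx": 0, "wy": 0, "wz": 0}, {"dx": 0.298, "dy": 0.015, "dz": -0.143, "wx": 0, "wy": 0, "wz": 0}])

```text
time_s: 9.2
eef_pos: [0.6113, 0.203, 0.1839]
eef_rot: [0.006, 0.966, 0.024, -0.258]
wrist_force: [-0.7, 0.7, 1.2]
opening: 0.235
grasp_force: 59.4
```

```bash
python3 st.py; python3 - <<'E'
from plan import *
s=snap('scene','s5'); t=snap('top','t5')
# retreat 60 mm along -blade then rack
o=ctrl.get_obs(); print(o['eef_pos'])
pl=np.load('fit.npz')['place']; Rp=R.from_euler('z',pl[2])
tip=np.array([pl[0],pl[1],.045])+Rp.apply([.08,0,.009])
p,Rt=tcp_for(tip,Rp); print('place TCP',p,'turn',(Rt*Rq(o['eef_rot']).inv()).as_rotvec()/np.pi)
# cover angle from scene: project yellow-lip prediction
for th in(70,80,90,95,100):
    a=np.radians(th); print(th,proj(s,[met([30-115*np.cos(a)-0*np.sin(a),y,38+115*np.sin(a)]) for y in(-48,48)]).round(1).tolist())
E
```

```text
t 9.2 tip in meter mm [3.97378958e+01 2.83490378e-02 1.26915957e+02] [ 0.03334223  0.01864238 -0.03168061] 0.09067134161449739 [-0.71036789  0.67909316  1.24534768]
[0.61085868 0.20293029 0.18366203]
place TCP [ 0.5056856  -0.32748541  0.04889961] turn [ 0.00790385 -0.16675781 -0.00096761]
70 [[297.4, 255.8], [323.8, 287.1]]
80 [[290.3, 261.7], [316.4, 293.5]]
90 [[283.8, 268.0], [309.5, 300.3]]
95 [[280.8, 271.3], [306.3, 303.7]]
100 [[278.0, 274.7], [303.3, 307.2]]
```

The cover is at about 96° (1.68 rad). I'll back the blade out along its own axis, then level it and carry it to the rack.

Request:
servo_tool(steps=[{"dx": -0.12, "dy": -0.006, "dz": 0.07, "wx": 0, "wy": 0, "wz": 0}, {"dx": -0.26, "dy": -0.013, "dz": 0.15, "wx": 0, "wy": 0, "wz": 0}, {"dx": -0.4, "dy": -0.02, "dz": 0.23, "wx": 0, "wy": 0, "wz": 0}, {"dx": -0.55, "dy": -0.028, "dz": 0.32, "wx": 0, "wy": 0, "wz": 0}, {"dx": -0.7, "dy": -0.035, "dz": 0.4, "wx": 0, "wy": 0, "wz": 0}])

```text
time_s: 9.72
eef_pos: [0.5399, 0.1995, 0.2251]
eef_rot: [0.006, 0.966, 0.024, -0.258]
wrist_force: [0.9, -0.6, -0.6]
opening: 0.237
grasp_force: 59.4
```

Request:
servo_tool(steps=[{"dx": 0, "dy": -0.18, "dz": 0, "wx": 0.001, "wy": -0.016, "wz": 0}, {"dx": 0, "dy": -0.36, "dz": 0, "wx": 0.002, "wy": -0.033, "wz": 0}, {"dx": 0, "dy": -0.54, "dz": 0, "wx": 0.003, "wy": -0.05, "wz": 0}, {"dx": 0, "dy": -0.72, "dz": 0, "wx": 0.003, "wy": -0.067, "wz": 0}, {"dx": 0, "dy": -0.9, "dz": 0, "wx": 0.004, "wy": -0.0834, "wz": -0.0005}])

```text
time_s: 10.13
eef_pos: [0.5405, 0.1089, 0.2251]
eef_rot: [0.003, 0.992, 0.024, -0.128]
wrist_force: [0.6, 0.8, -0.5]
opening: 0.243
grasp_force: 59.4
```

Request:
servo_tool(steps=[{"dx": 0, "dy": -0.18, "dz": 0, "wx": 0.001, "wy": -0.016, "wz": 0}, {"dx": 0, "dy": -0.36, "dz": 0, "wx": 0.002, "wy": -0.033, "wz": 0}, {"dx": 0, "dy": -0.54, "dz": 0, "wx": 0.003, "wy": -0.05, "wz": 0}, {"dx": 0, "dy": -0.72, "dz": 0, "wx": 0.003, "wy": -0.067, "wz": 0}, {"dx": 0, "dy": -0.9, "dz": 0, "wx": 0.004, "wy": -0.0834, "wz": -0.0005}])

```text
time_s: 10.55
eef_pos: [0.5404, 0.0188, 0.2252]
eef_rot: [0.0, 1.0, 0.023, 0.003]
wrist_force: [-0.1, 0.7, -0.3]
opening: 0.238
grasp_force: 59.4
```

Request:
servo_tool(steps=[{"dx": 0, "dy": -0.2, "dz": -0.04, "wx": 0, "wy": 0, "wz": 0}, {"dx": 0, "dy": -0.4, "dz": -0.08, "wx": 0, "wy": 0, "wz": 0}, {"dx": 0, "dy": -0.6, "dz": -0.12, "wx": 0, "wy": 0, "wz": 0}, {"dx": 0, "dy": -0.8, "dz": -0.16, "wx": 0, "wy": 0, "wz": 0}, {"dx": 0, "dy": -1.0, "dz": -0.2, "wx": 0, "wy": 0, "wz": 0}])

```text
time_s: 10.97
eef_pos: [0.5403, -0.0813, 0.2049]
eef_rot: [0.0, 1.0, 0.023, 0.002]
wrist_force: [0.4, 0.3, -0.6]
opening: 0.24
grasp_force: 59.4
```

Request:
servo_tool(steps=[{"dx": 0, "dy": -0.2, "dz": -0.06, "wx": 0, "wy": 0, "wz": 0}, {"dx": 0, "dy": -0.4, "dz": -0.12, "wx": 0, "wy": 0, "wz": 0}, {"dx": 0, "dy": -0.6, "dz": -0.18, "wx": 0, "wy": 0, "wz": 0}, {"dx": 0, "dy": -0.8, "dz": -0.24, "wx": 0, "wy": 0, "wz": 0}, {"dx": 0, "dy": -1.0, "dz": -0.3, "wx": 0, "wy": 0, "wz": 0}])

```text
time_s: 11.38
eef_pos: [0.5404, -0.1813, 0.1746]
eef_rot: [0.0, 1.0, 0.023, 0.002]
wrist_force: [-0.1, -0.0, -0.1]
opening: 0.24
grasp_force: 59.4
```

Request:
servo_tool(steps=[{"dx": 0, "dy": -0.2, "dz": -0.04, "wx": 0, "wy": 0, "wz": 0}, {"dx": 0, "dy": -0.4, "dz": -0.08, "wx": 0, "wy": 0, "wz": 0}, {"dx": 0, "dy": -0.6, "dz": -0.12, "wx": 0, "wy": 0, "wz": 0}, {"dx": 0, "dy": -0.8, "dz": -0.16, "wx": 0, "wy": 0, "wz": 0}, {"dx": 0, "dy": -1.0, "dz": -0.2, "wx": 0, "wy": 0, "wz": 0}])

```text
time_s: 11.8
eef_pos: [0.5404, -0.2813, 0.1547]
eef_rot: [0.0, 1.0, 0.023, 0.002]
wrist_force: [0.8, -0.2, -0.4]
opening: 0.239
grasp_force: 59.4
```

```bash
cat > pl.py <<'E'
from plan import *
pl=np.load('fit.npz')['place']; Rp=R.from_euler('z',pl[2])
o=ctrl.get_obs(); tip=np.array([pl[0],pl[1],.045])+Rp.apply([.08,0,.009])
print(o['time_s'],o['eef_pos'],delta(o,tip,Rp),abs(o['dq']).max(),o['wrist_force'])
E
python3 pl.py
```

```text
11.8 [ 0.54043268 -0.28128733  0.15472754] (array([-0.347, -0.462, -1.058]), array([-0.0001,  0.0003, -0.0001])) 0.3187971520448057 [ 0.7842381  -0.15986432 -0.39934764]
```

Request:
servo_tool(steps=[{"dx": -0.12, "dy": -0.15, "dz": 0, "wx": 0, "wy": 0, "wz": 0}, {"dx": -0.25, "dy": -0.3, "dz": -0.1, "wx": 0, "wy": 0, "wz": 0}, {"dx": -0.347, "dy": -0.462, "dz": -0.3, "wx": 0, "wy": 0, "wz": 0}, {"dx": -0.347, "dy": -0.462, "dz": -0.5, "wx": 0, "wy": 0, "wz": 0}, {"dx": -0.347, "dy": -0.462, "dz": -0.7, "wx": 0, "wy": 0, "wz": 0}])

```text
time_s: 12.22
eef_pos: [0.5053, -0.3279, 0.0845]
eef_rot: [0.001, 1.0, 0.022, 0.002]
wrist_force: [0.6, 0.8, -0.4]
opening: 0.237
grasp_force: 59.4
```

Request:
servo_tool(steps=[{"dx": 0, "dy": 0, "dz": -0.1, "wx": 0, "wy": 0, "wz": 0}, {"dx": 0, "dy": 0, "dz": -0.18, "wx": 0, "wy": 0, "wz": 0}, {"dx": 0, "dy": 0, "dz": -0.22, "wx": 0, "wy": 0, "wz": 0}, {"dx": 0, "dy": 0, "dz": -0.22, "wx": 0, "wy": 0, "wz": 0}, {"dx": 0, "dy": 0, "dz": -0.22, "wx": 0, "wy": 0, "wz": 0}])

```text
time_s: 12.63
eef_pos: [0.5065, -0.3268, 0.0635]
eef_rot: [0.0, 1.0, 0.023, 0.002]
wrist_force: [0.3, -0.2, -0.6]
opening: 0.24
grasp_force: 59.4
```

```bash
python3 pl.py; python3 - <<'E'
from plan import *
pl=np.load('fit.npz')['place']; Rp=R.from_euler('z',pl[2])
s=snap('scene','s6'); c=snap('top','t6')
x,y,w,h=225,125,80,75; k=7
im=cv2.resize(np.ascontiguousarray(s['frame'][y:y+h,x:x+w,::-1]),None,fx=k,fy=k,interpolation=cv2.INTER_CUBIC)
cv2.imwrite('pics/s6.png',im)
E
```

```text
12.6333 [ 0.50652733 -0.32681271  0.0635053 ] (array([-0.008, -0.007, -0.146]), array([ 0.0002,  0.0005, -0.0002])) 0.008509187693174925 [ 0.26605093 -0.22714079 -0.63516307]
```

Request:
servo_tool(steps=[{"dx": -0.007, "dy": -0.007, "dz": -0.05, "wx": 0, "wy": 0, "wz": 0}, {"dx": -0.007, "dy": -0.007, "dz": -0.1, "wx": 0, "wy": 0, "wz": 0}, {"dx": -0.007, "dy": -0.007, "dz": -0.12, "wx": 0, "wy": 0, "wz": 0}, {"dx": -0.007, "dy": -0.007, "dz": -0.13, "wx": 0, "wy": 0, "wz": 0}, {"dx": -0.007, "dy": -0.007, "dz": -0.135, "wx": 0, "wy": 0, "wz": 0}])

```text
time_s: 13.15
eef_pos: [0.505, -0.3272, 0.0489]
eef_rot: [-0.0, 1.0, 0.023, 0.001]
wrist_force: [-2.0, 1.4, 1.5]
opening: 0.241
grasp_force: 59.7
```

Request:
servo_tool(steps=[{"dx": 0, "dy": 0, "dz": -0.003, "wx": 0, "wy": 0, "wz": 0}, {"dx": 0, "dy": 0, "dz": -0.006, "wx": 0, "wy": 0, "wz": 0}, {"dx": 0, "dy": 0, "dz": -0.01, "wx": 0, "wy": 0, "wz": 0}, {"dx": 0, "dy": 0, "dz": -0.01, "wx": 0, "wy": 0, "wz": 0}, {"dx": 0, "dy": 0, "dz": -0.01, "wx": 0, "wy": 0, "wz": 0}])

```text
time_s: 13.57
eef_pos: [0.5053, -0.3275, 0.0489]
eef_rot: [0.0, 1.0, 0.023, 0.001]
wrist_force: [-2.6, 1.0, 5.4]
opening: 0.24
grasp_force: 60.1
```

```bash
python3 pl.py
```

```text
13.5667 [ 0.50530774 -0.32749819  0.04888359] (array([0.004, 0.   , 0.   ]), array([-0.    ,  0.0003, -0.0001])) 0.0009477437096352616 [-2.64366696  0.96657279  5.39436431]
```

Contact at exactly the expected height, 5 N. I'll release to about 44 mm and retreat straight up.

Request:
servo_tool(steps=[{"dx": 0, "dy": 0, "dz": 0.005, "wx": 0, "wy": 0, "wz": 0}, {"dx": 0, "dy": 0, "dz": 0.005, "wx": 0, "wy": 0, "wz": 0}, {"dx": 0, "dy": 0, "dz": 0.005, "wx": 0, "wy": 0, "wz": 0}, {"dx": 0, "dy": 0, "dz": 0.005, "wx": 0, "wy": 0, "wz": 0}, {"dx": 0, "dy": 0, "dz": 0.005, "wx": 0, "wy": 0, "wz": 0}], jaw=0.52)

```text
time_s: 13.98
eef_pos: [0.5052, -0.3274, 0.0486]
eef_rot: [-0.0, 1.0, 0.023, 0.001]
wrist_force: [-0.1, 0.1, -0.9]
opening: 0.523
grasp_force: 0.0
```

Request:
servo_tool(steps=[{"dx": 0, "dy": 0, "dz": 0.1, "wx": 0, "wy": 0, "wz": 0}, {"dx": 0, "dy": 0, "dz": 0.25, "wx": 0, "wy": 0, "wz": 0}, {"dx": 0, "dy": 0, "dz": 0.5, "wx": 0, "wy": 0, "wz": 0}, {"dx": 0, "dy": 0, "dz": 0.75, "wx": 0, "wy": 0, "wz": 0}, {"dx": 0, "dy": 0, "dz": 1.0, "wx": 0, "wy": 0, "wz": 0}])

```text
time_s: 14.4
eef_pos: [0.5051, -0.3272, 0.1503]
eef_rot: [-0.0, 1.0, 0.023, 0.001]
wrist_force: [1.4, -0.2, -0.3]
opening: 0.519
grasp_force: 0.0
```

Request:
servo_tool(steps=[{"dx": -0.2, "dy": 0, "dz": 0.1, "wx": 0, "wy": 0, "wz": 0}, {"dx": -0.4, "dy": 0, "dz": 0.2, "wx": 0, "wy": 0, "wz": 0}, {"dx": -0.6, "dy": 0, "dz": 0.3, "wx": 0, "wy": 0, "wz": 0}, {"dx": -0.8, "dy": 0, "dz": 0.4, "wx": 0, "wy": 0, "wz": 0}, {"dx": -1.0, "dy": 0, "dz": 0.5, "wx": 0, "wy": 0, "wz": 0}])

```text
time_s: 14.82
eef_pos: [0.4044, -0.3272, 0.1999]
eef_rot: [0.0, 1.0, 0.023, 0.002]
wrist_force: [0.1, 0.1, 0.2]
opening: 0.521
grasp_force: 0.0
```

Request:
servo_tool(steps=[{"dx": -0.2, "dy": 0, "dz": 0.1, "wx": 0, "wy": 0, "wz": 0}, {"dx": -0.4, "dy": 0, "dz": 0.2, "wx": 0, "wy": 0, "wz": 0}, {"dx": -0.6, "dy": 0, "dz": 0.3, "wx": 0, "wy": 0, "wz": 0}, {"dx": -0.8, "dy": 0, "dz": 0.3, "wx": 0, "wy": 0, "wz": 0}, {"dx": -0.8, "dy": 0, "dz": 0.3, "wx": 0, "wy": 0, "wz": 0}])

```text
time_s: 15.23
eef_pos: [0.3232, -0.3276, 0.2301]
eef_rot: [0.001, 1.0, 0.022, 0.001]
wrist_force: [0.2, -0.1, -1.0]
opening: 0.521
grasp_force: 0.0
```

```bash
python3 - <<'E'
from plan import *
s=snap('scene','s7'); c=snap('top','t7')
z=lambda c,x,y,w,h,k: cv2.resize(np.ascontiguousarray(c['frame'][y:y+h,x:x+w,::-1]),None,fx=k,fy=k,interpolation=cv2.INTER_CUBIC)
a=z(s,210,115,200,225,2.66)[:598]; b=z(c,365,145,65,75,4); d=z(c,220,100,65,75,4)
r=np.vstack([b,d]); a=a[:600,:540]
r=cv2.copyMakeBorder(r,0,0,0,0,0)[:a.shape[0]]; a=a[:r.shape[0]]
im=np.hstack([a,r]); print(im.shape); cv2.imwrite('pics/f.png',im)
E
```

```text
(598, 792, 3)
```

View pics/f.png

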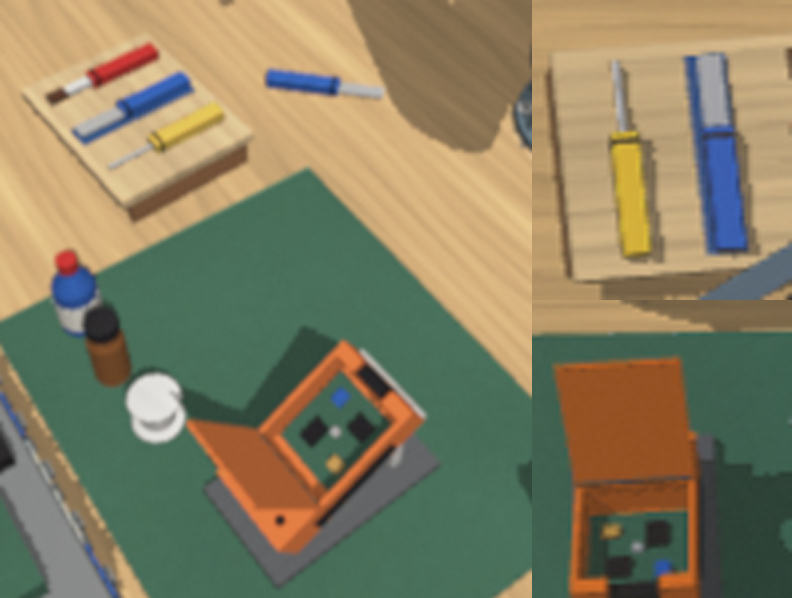

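f.png shows the cover standing open past upright and the pry lying on the mark. It may be slightly yawed, because the mark only shows on the blade's left side at (690,70). I'll measure it numerically.

```bash
python3 - <<'E'
from plan import *
from scipy.optimize import least_squares
pl=np.load('fit.npz')['place']
c=load('t7'); s=load('s7')
def cent(c,x,y,w,h,f):
    im=c['frame'][y:y+h,x:x+w].astype(int); m=f(im[...,0],im[...,1],im[...,2]); n,l,st,ce=cv2.connectedComponentsWithStats(m.astype(np.uint8)); 
    i=1+st[1:,4].argmax(); ys,xs=np.nonzero(l==i); return np.array([xs.mean()+x,ys.mean()+y]),len(xs)
blue=lambda r,g,b:(b>140)&(b-r>80)
grey=lambda r,g,b:(abs(r-b)<25)&(r>110)
for nm,c,box in(('top',c,(400,150,28,60)),('scene',s,(232,138,52,36))):
    hb=cent(c,*box,blue); gb=cent(c,*box,grey); print(nm,hb,gb)
    Rp=R.from_euler('z',pl[2]); f=lambda P:proj(c,Rp.apply(np.array(P)*1e-3)+[pl[0],pl[1],.045]).round(2)
    print(' pred handle top',f([-30,0,18]),'blade',f([50,0,10.5]),'mark corners',f([[82.5,17,0],[82.5,-17,0],[-82.5,17,0]]).tolist())
im=load('t7')['frame']
for r in(158,163,168,185,195): print(r,[tuple(int(v) for v in im[r,x]) for x in range(402,424)])
E
```

```text
top (array([412.80337079, 193.08988764]), 178) (array([409.78761062, 166.61061947]), 113)
 pred handle top [[412.75 190.93]] blade [[409.65 167.19]] mark corners [[402.8, 158.65], [413.12, 158.0], [408.03, 208.38]]
scene (array([268.46601942, 148.85436893]), 103) (array([246.90425532, 160.19148936]), 94)
 pred handle top [[266.69 148.2 ]] blade [[246.18 159.76]] mark corners [[240.54, 169.15], [235.47, 163.38], [282.99, 148.6]]
158 [(199, 172, 131), (193, 167, 132), (191, 166, 133), (189, 165, 131), (192, 168, 134), (174, 159, 137), (163, 153, 138), (142, 140, 137), (132, 133, 136), (146, 144, 141), (129, 130, 133), (168, 150, 126), (189, 163, 123), (189, 163, 122), (187, 162, 121), (187, 161, 121), (187, 161, 120), (187, 162, 122), (187, 161, 121), (188, 162, 122), (188, 161, 122), (187, 161, 121)]
163 [(194, 169, 127), (129, 121, 122), (64, 85, 126), (62, 84, 128), (108, 118, 140), (152, 153, 160), (164, 164, 167), (165, 164, 168), (164, 163, 167), (162, 162, 165), (130, 134, 143), (95, 98, 104), (175, 152, 119), (201, 174, 131), (203, 175, 132), (203, 175, 131), (203, 175, 130), (
[... 469 characters left out ...]
7, 125), (192, 165, 125), (192, 165, 124), (168, 151, 124), (105, 109, 127), (61, 86, 129), (58, 76, 121), (58, 89, 166), (60, 96, 178), (59, 94, 175), (60, 95, 175), (61, 94, 175), (60, 94, 174), (58, 87, 156), (92, 93, 112), (119, 106, 85), (125, 109, 83), (174, 149, 113), (191, 165, 125), (192, 165, 125), (192, 165, 125), (192, 165, 124)]
195 [(203, 174, 132), (202, 175, 131), (202, 173, 130), (201, 173, 130), (200, 173, 131), (130, 123, 129), (61, 85, 130), (56, 75, 122), (57, 87, 161), (59, 94, 176), (60, 95, 176), (60, 95, 175), (60, 95, 175), (59, 95, 174), (60, 98, 181), (78, 89, 128), (114, 103, 85), (126, 110, 84), (173, 150, 112), (191, 165, 124), (192, 166, 125), (192, 166, 125)]
```

The tool's centroids match the ideal pose on the mark to within 0.15 px laterally, so the apparent offset is parallax. Handing in.

```bash
python3 -c "
from h import *
print(workorder.hand_in())"
```

```text
the job is handed in; nothing more can be done
None
```

The meter's cover was levered open with the pry blade to about 96° (roughly 1.68 rad, past upright), the pry tool lies flat on the blue mark in line with its neighbours, and the job was handed in at about 15 s; the hand-in returned no verdict.

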